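Seat a steel gauge block with the sprung plunger and hold it clamped

ROBOT

A 6-joint arm with a two-finger parallel gripper is mounted at the origin on the work surface. World frame = base frame: x ahead of the robot, y to its left, z up, the work surface at z = 0. Lengths are in m, angles in rad, forces in N, time in s.
With the tool pointing down it reaches from about 0.35 to 0.975 m from the base axis. Payload 4.9 kg.
Tool frame: the origin (TCP) lies at the very end of the fingers, on their centre line; the grasp point (between the pads) lies 19 mm behind it (grasp_offset is the distance from the TCP to the grasp point, in m); x points along the fingers, y is the direction in which the jaws open and shut, and the axes are right-handed (so a half turn about x gives the same grasp; the last joint's range is limited). The gripper opens to 85 mm and grips with 20 to 120 N. Pads are 22 mm wide; open, the fingers measure 114 mm over their backs; the gripper's body (76 mm by 85 mm) begins 54 mm behind the grasp point. The pads swing forward as they close: fully open they stand 13 mm farther back than shut.
Start: joints at [1.13, 0.053, 1.613, -0, 1.476, -0.119], TCP at [0.198, 0.593, 0.231] pointing down, gripper open.
Joint ranges: [-3.01, 3.01], [-1.01, 2.22], [0.06, 2.58], [-1.02, 4.17], [0.09, 2.62], [-3.14, 3.14]. Speed limits (rad/s): [2.57, 2.57, 3.14, 3.14, 3.14, 3.14].

INTERFACE

Orientations are given as a rotation vector (axis times angle).
In Python, from station import get_obs, get_image, camera_model, finish_job, grasp_offset gives the robot as it stands.
- The arm moves only by the shell command python3 -m crank 'ROWS' [OPENING] [FORCE]. ROWS is JSON, a list that holds one entry, the list of rows, each a list of 4 numbers: the shift along the world's x, y, z in m, then the turn about the world's z in degrees. In form: [[[dx, dy, dz, turn], ...]]. A call has 1 to 5 rows; each row is the pose to reach, as a shift and turn from the pose commanded when the call began; what a row does not reach only later rows make up. A row lasts 1/12 s, in which the tool goes at most 41.7 mm and 7.16 degrees, less where a joint would pass 70% of its speed; a pose out of reach is approached as far as the arm can. A call with a gripper value outside its range is refused whole. OPENING is the opening, from 0 (shut) to 1 (fully open), set as the call begins (- or left out, the last holds). The fingers move at their own pace and stop on an object; FORCE is the grip in N (left out, the last holds). Time passes only in rows, so rows that repeat a pose let the fingers close. It gives the time, the measured TCP pose, the force and the opening at its end, in the units of the state.
- get_obs(): the state, without advancing time (a new reading comes with each control period).
- get_image(name): name is "scene" or "side" or "wrist"; returns (picture, depth): 420x560x3 uint8, red, green, blue; 420x560 float32, m along the optical axis (not along the pixel's ray), 0 where there is no reading.
- camera_model(name): a dict with "fx", "fy", "cx", "cy" (pixels), "xyz" and "attitude" of the camera in the world. Camera axes: x right, y down, z forward; pixel columns grow to the right and rows downward; lengths in m; the calibration is good to about 2 mm. A picture is of the moment at which its call begins: read the wrist's pose just before it. camera_model takes no time and is no camera call; for the wrist camera it gives the pose at the moment of the call.
- finish_job(): hands the job in, once; it reports no verdict.
The state is a dict: "t": time; "q": joint angles; "dq": joint speeds; "effort": joint torques, N m; "tool_pos": TCP position; "tool_rot": TCP orientation; "contact_force": force on the tool from outside, world axes, zero at the start; "wrist_torque": the same for the moment, N m; "opening": finger opening in m.
Only numpy, scipy, OpenCV 4.12 (cv2) and the standard library are available. Lean on these libraries where they do the work, as an engineer would, in place of code of your own. Each camera call takes 0.05 s, during which the arm holds its last target.

TASK

Push the fixture's sprung plunger all the way in, so that it slides the steel gauge block along its channel to the end stop under the bridge, and let the plunger spring back out. Then press the round knob on top of the bridge down until its top is level with the top of the pin beside it, clamping the block, and finish while still holding it pressed there. Never touch the block itself with the gripper or arm, and leave everything else on the table where it is.

Things in the scene. Friction and masses are not known exactly. Their poses are not given: they have to be found in the camera images.
- fixture: Fixed holding fixture. Origin on the table straight below the knob and the seated block's centre; z up, x = the way the plunger is pushed (to the robot's left, turned up to 0.4 rad either way). Steel base plate x -130 to +55, y +-45, top 20 mm. Channel walls 39 mm apart, top 32 mm; end stop face at x = +25; plunger guide x -120 to -90, top 52 mm; bridge x +-18, y -71 to +45, z 80 to 100 mm.
- plunger (a joint): Travel of the horizontal sprung plunger: 0 fully out (as it starts), 0.045 m fully in against its own stop. It moves along the fixture's +x. Its spring takes 3.6 N to start and 9 N at full travel, and drives it back out when let go.
- plunger_head (a point): Centre of the outer face of the plunger's steel push disc: 36 mm diameter, 10 mm thick, axis level along the fixture's x, 33 mm above the table (disc spans z 15 to 51 mm). The face looks to the fixture's -x. Plunger out: at fixture x = -195 mm, 65 mm beyond the base plate, over bare table; fully in: at -150 mm.
- block: Loose steel gauge block, 50 x 35 x 25 mm, about 0.34 kg, lying on the base plate in the channel, long side along the fixture's x. Origin at the centre of its underside, 20 mm above the table. Starts at fixture x = -36 to -22 mm; seated it is at about x = -1 to 0. A full stroke of the plunger leaves it there, about 1 mm from the end stop.
- knob_top (a point): Centre of the flat top of the black round knob (38 mm diameter, 16 mm thick) on a vertical stem above the bridge, on the fixture's origin axis. 165 mm above the table when up; it goes straight down, at most 36 mm, and springs back when let go.
- foot: Rubber foot, 20 mm diameter, under the bridge, carried by the knob's stem through a second spring. Its underside is 57 mm above its origin (on the table below the knob while the knob is up). It meets the seated block (top 45 mm above the table) when the knob is 12 mm down. Push needed on the knob: 2 N to start, 3.5 N at 12 mm, then 3 N more at once; about 11 N at 20 mm, 16 N at 28 mm.
- pin_top (a point): Centre of the top of the plain steel pin (10 mm diameter), upright on the bridge 60 mm from the knob's axis on the fixture's -y side. It shows how far to press: its top stands 137 to 146 mm above the table, so 19 to 28 mm below the raised knob's top; it is clamped and does not move.
- vblock: Bystander: dark steel V-block, 70 x 45 x 40 mm. Origin at its underside. It only has to stay where it is.
- ringgauge: Bystander: steel ring gauge lying flat, 56 mm diameter, 20 mm high. Origin at its underside. It only has to stay where it is.
- micrometer: Bystander: micrometer lying flat, about 155 mm long, 14 mm high; origin on the table at the middle of its bow. It only has to stay where it is.
- parallel: Bystander: plain steel parallel bar, 100 x 18 x 30 mm. Origin at its underside. It only has to stay where it is.
- square: Bystander: try square lying flat, stock 110 mm, blade 130 mm. Origin under the stock. It only has to stay where it is.
- blockcase: Bystander: open wooden case of gauge blocks, 100 x 200 x 36 mm, on the robot's right. Origin at its underside. It only has to stay where it is.
- oil: Bystander: white plastic bottle, 48 mm diameter, 110 mm high, on the robot's right. Origin at its underside. It only has to stay where it is.
Not all that is in view belongs to the job. What is shaped like the block but brown, green or purple is not meant.

How it is judged:
On the way, in this order (a step that is already met when the one before it is completed fails the run):
1. the plunger is pushed fully in (to within 4 mm) and the block is at the end stop (value of joint plunger above 0.041 m and x of block in the frame of fixture between -0.007 and 0.004 m and z of block in the frame of fixture below 0.024 m and angle between block's own z axis and vertical below 0.1 rad), for 0.1 s.
2. the plunger has sprung back out and the block is still seated (value of joint plunger below 0.005 m and x of block in the frame of fixture between -0.007 and 0.004 m and z of block in the frame of fixture below 0.024 m and angle between block's own z axis and vertical below 0.1 rad), for 0.1 s.
3. the knob is pressed level with the pin and the foot clamps the block (all of step 2 and z of knob_top in the frame of pin_top between -0.0035 and 0.0035 m and contact force between foot and block above 2.5 N), for 0.3 s.
At the end, for the whole second after the job is handed in: The program ends while the robot holds the knob down: the knob's top is level with the pin's top within 3.5 mm, the foot presses on the block with more than 2.5 N, the block lies flat and seated (origin from 7 mm short of the seat to 4 mm past it), and the plunger is back out (within 5 mm) (all of step 3); the arm keeps its last pose, push and grip.
It fails at once if the robot touches the block (contact force between any of the fingers, the arm and block above 0.5 N).
It fails at once if a bystander is moved more than 15 mm (distance of any of vblock, ringgauge, micrometer, parallel, square, blockcase, oil from where it was at the start of the episode above 0.015 m).
It also fails if it takes over 45 s, if anything falls off the work surface, if the arm or the gripper's body presses on something with over 40 N, if the wrist force passes 120 N, or if a joint passes its speed limit or range.

## Working session

There is one attempt and no reset: what is moved stays moved. The work goes in short steps, Python scripts to look and compute and a shell command to move; the robot and the scene stay as the last step left them, time stands still between calls to the robot, and variables do not carry over. Pictures are saved under pics/ and viewed, and the job is handed in when it is done.

```bash
mkdir -p pics; ls; python3 - <<'E'
from station import *
import cv2,numpy as np
o=get_obs();print({k:np.round(v,3).tolist() for k,v in o.items()},grasp_offset)
for n in("scene","side","wrist"):
    print(n,camera_model(n));p,d=get_image(n)
    cv2.imwrite(f"pics/{n}0.png",p[:,:,::-1]);np.savez(f"{n}0.npz",p=p,d=d)
E
```

```text
pics
{'t': 0.0, 'q': [1.13, 0.053, 1.614, 0.0, 1.476, -0.119], 'dq': [0.0, -0.0, 0.002, -0.001, 0.001, -0.0], 'effort': [-0.002, -39.368, -37.017, -0.0, 0.007, -0.0], 'tool_pos': [0.197, 0.592, 0.23], 'tool_rot': [0.251, 1.557, -0.254], 'contact_force': [-0.002, 0.491, 0.327], 'wrist_torque': [-0.039, -0.045, -0.065], 'opening': 0.086} 0.0187
scene {'fx': 399.84646246206745, 'fy': 399.84646246206745, 'cx': 279.586952414062, 'cy': 211.2001832717259, 'xyz': array([1.10156041, 0.60655919, 0.8117541 ]), 'attitude': array([-0.95236966, -2.42982021,  1.1374066 ])}
side {'fx': 487.2781873221479, 'fy': 487.2781873221479, 'cx': 277.87792669355025, 'cy': 209.02185016644367, 'xyz': array([-0.0808716 , -0.61168109,  1.00609433]), 'attitude': array([-2.19844366,  0.91574308, -0.39293612])}
wrist {'fx': 378.7742045163456, 'fy': 378.7742045163456, 'cx': 282.5343968405841, 'cy': 209.4841306774313, 'xyz': array([0.13555354, 0.61254396, 0.37406573]), 'attitude': array([2.36676061, 1.70741644, 0.22425327])}
```

View pics/scene0.png

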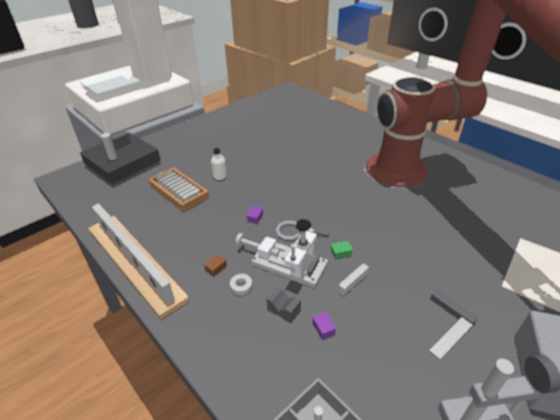

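View pics/side0.png

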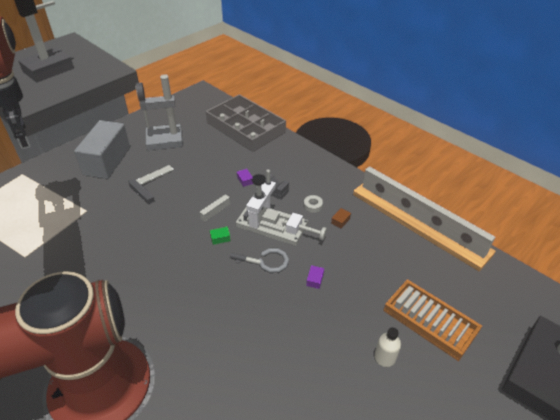

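View pics/wrist0.png

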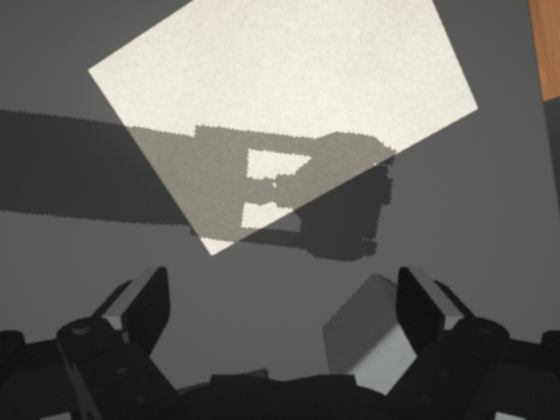

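The scene view shows the fixture at about (290,255), with the knob at (303,225) and the plunger disc at (239,239). In the side view the knob is at (259,180) and the disc at (323,234). I'll zoom in and compute their positions.

```bash
cat > h.py <<'E'
import numpy as np,cv2
from scipy.spatial.transform import Rotation as R
from station import *
def pt(m,u,v,d):
    return R.from_rotvec(m['attitude']).as_matrix()@(np.array([(u-m['cx'])/m['fx'],(v-m['cy'])/m['fy'],1])*d)+m['xyz']
def ray(m,u,v,z):
    c=m['xyz'];r=pt(m,u,v,1)-c
    return c+r*(z-c[2])/r[2]
def cloud(m,d):
    v,u=np.mgrid[:420,:560]
    P=np.stack([(u-m['cx'])/m['fx'],(v-m['cy'])/m['fy'],np.ones_like(u)],-1)*d[...,None]
    return P@R.from_rotvec(m['attitude']).as_matrix().T+m['xyz']
def proj(m,P):
    p=(np.asarray(P)-m['xyz'])@R.from_rotvec(m['attitude']).as_matrix()
    return m['cx']+m['fx']*p[...,0]/p[...,2],m['cy']+m['fy']*p[...,1]/p[...,2]
E
python3 - <<'E'
from h import *
a=np.load('scene0.npz');b=np.load('side0.npz')
A=cv2.resize(a['p'][205:295,225:345],None,fx=6,fy=6,interpolation=2)
cv2.imwrite('pics/sz.png',A[:,:,::-1])
A=cv2.resize(b['p'][160:250,225:345],None,fx=6,fy=6,interpolation=2)
cv2.imwrite('pics/dz.png',A[:,:,::-1])
for n,x in(('scene',a),('side',b)):
    m=camera_model(n);C=cloud(m,x['d'])
    k=(x['p'].max(2)<45)&(C[...,2]>.15)&(C[...,2]<.18)&(C[...,0]>.3)&(C[...,0]<.8)&(abs(C[...,1])<.6)
    print(n,k.sum(),C[k].mean(0) if k.any() else 0, np.argwhere(k).mean(0)[::-1] if k.any() else 0)
m=camera_model('scene');print(ray(m,303,225,.165),ray(m,239,239,.033))
m=camera_model('side');print(ray(m,259,180,.165),ray(m,323,234,.033))
E
```

```text
scene 52 [0.58550768 0.11206326 0.16546812] [302.84615385 225.30769231]
side 0 0 0
[0.58413529 0.11123078 0.165     ] [ 0.64995963 -0.07125225  0.033     ]
[0.57565041 0.09785332 0.165     ] [ 0.64735036 -0.07411085  0.033     ]
```

View pics/sz.png

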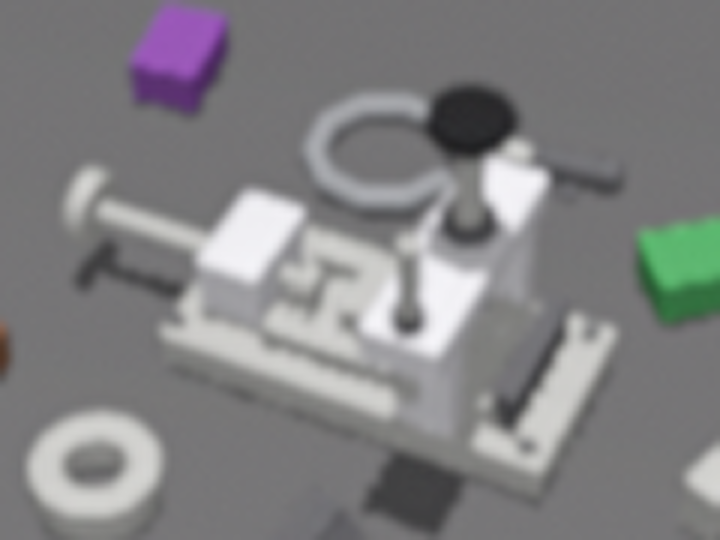

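View pics/dz.png

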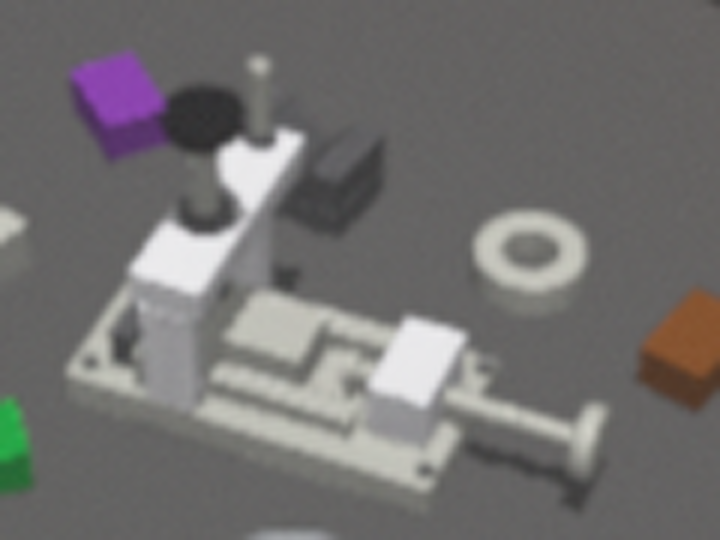

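```bash
python3 - <<'E'
from h import *
o=get_obs();M=R.from_rotvec(o['tool_rot']).as_matrix();print(M.round(3))
m=camera_model('wrist');W=R.from_rotvec(m['attitude']).as_matrix();print(W.round(3)); 
print('cam in tool',M.T@(m['xyz']-o['tool_pos']),(M.T@W).round(3))
a=np.load('scene0.npz');b=np.load('side0.npz')
for n,x in(('scene',a),('side',b)):
    m=camera_model(n);C=cloud(m,x['d']);s=(abs(C[...,0]-.61)<.12)&(abs(C[...,1]-.02)<.2)
    dark=x['p'].max(2)<50
    k=s&dark&(C[...,2]>.13)
    print(n,'knob',C[k].mean(0),C[k].min(0),C[k].max(0),np.argwhere(k).mean(0)[::-1])
    k=s&~dark&(C[...,2]>.09)&(C[...,2]<.108)
    print('bridge',C[k].mean(0),k.sum());q=C[k][:,:2];q=q-q.mean(0);print(np.linalg.svd(q,full_matrices=False)[2][0])
    k=s&(C[...,2]>.015)&(C[...,2]<.06)&(C[...,1]<-.05)&(abs(C[...,0]-.65)<.04)
    print('disc',C[k].mean(0),k.sum(), C[k].min(0),C[k].max(0))
E
```

```text
[[-0.001  0.316  0.949]
 [-0.001  0.949 -0.316]
 [-1.    -0.002 -0.   ]]
[[ 0.316  0.916  0.247]
 [ 0.949 -0.304 -0.084]
 [-0.002  0.261 -0.965]]
cam in tool [-0.14388225 -0.00072686 -0.06509612] [[-0.    -0.261  0.965]
 [ 1.     0.001  0.   ]
 [-0.001  0.965  0.261]]
scene knob [0.58460453 0.11144778 0.16564436] [0.56571746 0.09579735 0.16092317] [0.60003665 0.12647867 0.16845906] [302.93137255 224.95098039]
bridge [0.60223714 0.12217453 0.10025779] 421
[0.95137843 0.3080245 ]
disc [ 0.65297049 -0.0627161   0.03957959] 90 [ 0.63359071 -0.07474823  0.0204314 ] [ 0.66746064 -0.05049423  0.05312871]
side knob [0.57130871 0.10253849 0.16132004] [0.56381116 0.09690294 0.15820383] [0.5812297  0.10904398 0.16378792] [256.6 181. ]
bridge [0.58402325 0.10258946 0.09870007] 361
[-0.95338595 -0.30175359]
disc [ 0.64201205 -0.07145247  0.03771663] 89 [ 0.62836339 -0.0832121   0.01891116] [ 0.66483464 -0.05036044  0.05278727]
```

```bash
python3 -m crank '[[[0,0,0.04,0],[0.01,-0.03,0.07,7],[0.03,-0.06,0.07,14],[0.05,-0.095,0.07,21],[0.07,-0.13,0.07,28]]]' 0; python3 -m crank '[[[0.02,-0.035,0,5],[0.04,-0.07,0,9],[0.06,-0.105,0,9],[0.08,-0.14,0,9],[0.1,-0.17,0,9]]]'; python3 -m crank '[[[0.02,-0.035,0,0],[0.04,-0.07,0,0],[0.06,-0.105,0,0],[0.08,-0.14,0,0],[0.1,-0.17,0,0]]]';python3 -m crank '[[[0.02,-0.035,0,0],[0.04,-0.07,0,0],[0.06,-0.1,0,0],[0.08,-0.12,0,0],[0.08,-0.12,0,0]]]'
```

```text
t: 0.57
tool_pos: [0.2672, 0.4635, 0.302]
tool_rot: [-0.132, 1.566, 0.133]
contact_force: [1.4, -0.5, -0.6]
opening: 0.0258
t: 0.98
tool_pos: [0.3671, 0.2924, 0.3011]
tool_rot: [-0.25, 1.556, 0.249]
contact_force: [1.3, 0.4, 0.3]
opening: -0.0001
t: 1.4
tool_pos: [0.4672, 0.1223, 0.3012]
tool_rot: [-0.249, 1.556, 0.249]
contact_force: [2.0, 0.5, -0.1]
opening: 0.0001
t: 1.82
tool_pos: [0.5486, 0.0008, 0.3002]
tool_rot: [-0.246, 1.558, 0.245]
contact_force: [-0.1, -0.6, -0.1]
opening: 0.0002
```

```bash
python3 - <<'E'
from h import *
import json
o=get_obs();print(o['t'],o['tool_pos'],o['opening'],o['contact_force'])
m=camera_model('wrist');p,d=get_image('wrist')
import pickle;pickle.dump((m,p,d),open('w1.pkl','wb'))
cv2.imwrite('pics/w1.png',p[:,:,::-1])
E
```

```text
1.8167 [0.54856877 0.00076145 0.30018103] 0.00016388651234408043 [-0.09450736 -0.61350929 -0.14053507]
```

View pics/w1.png

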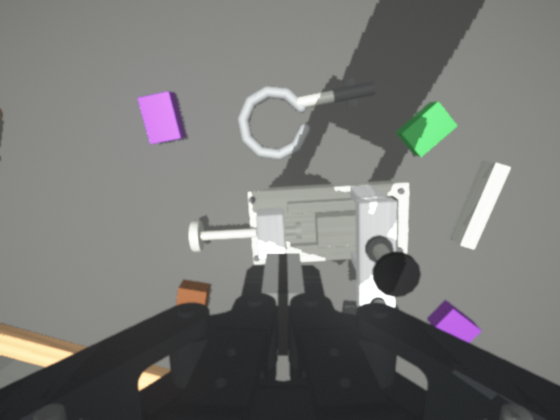

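The wrist view shows the knob at (397,273), the disc face's left edge at (190,236), and the base plate from (250,190) to (408,262). The pin, near (378,302), is mostly hidden by the gripper. Next I'll measure these.

```bash
python3 - <<'E'
from h import *
import pickle
m,p,d=pickle.load(open('w1.pkl','rb'));C=cloud(m,d)
k=((C[...,2]>.155)&(C[...,2]<.175)&(p.max(2)<60)).astype(np.uint8);k[:,:365]=0;k[:240]=0;k[310:]=0
n,l,s,c=cv2.connectedComponentsWithStats(k);i=1+s[1:,4].argmax();print(s[i],c[i],C[l==i].mean(0))
K=ray(m,*c[i],.165);print('knob',K)
# disc
k=(C[...,2]>.014)&(C[...,2]<.06)&(p.max(2)>90);k[:,:180]=0;k[:,206:]=0;k[:215]=0;k[260:]=0
print('disc',k.sum(),C[k].mean(0),C[k].min(0),C[k].max(0),C[k&(C[...,2]>.047)].mean(0)); ys,xs=np.nonzero(k);print(xs.min(),xs.max(),ys.min(),ys.max())
# rod direction
k=(C[...,2]>.025)&(C[...,2]<.06)&(p.max(2)>90);k[:,:210]=0;k[:,248:]=0;k[:222]=0;k[248:]=0
q=C[k][:,:2];print('rod',C[k].mean(0),np.linalg.svd(q-q.mean(0),full_matrices=False)[2][0])
# base plate edges top side
k=(abs(C[...,2]-.1)<.006)&(p.max(2)>90);k[:,:340]=0;k[:180]=0
q=C[k][:,:2];print('bridge',C[k].mean(0),np.linalg.svd(q-q.mean(0),full_matrices=False)[2][0])
A=cv2.resize(p[170:310,170:420],None,fx=3,fy=3,interpolation=2);cv2.imwrite('pics/w1z.png',A[:,:,::-1])
E
```

```text
[ 374  252   45   43 1485] [395.96363636 273.31986532] [0.57993948 0.10471013 0.16610579]
knob [0.58025122 0.10518704 0.165     ]
disc 442 [ 0.64730831 -0.06932376  0.04361632] [ 0.63319839 -0.08085047  0.0199035 ] [ 0.66647613 -0.05989242  0.0530711 ] [ 0.64948076 -0.07040695  0.05030721]
189 205 220 251
rod [ 0.63640238 -0.03608024  0.03795145] [-0.3692409   0.92933372]
bridge [0.58064873 0.10188292 0.10100149] [0.95908098 0.28313189]
```

View pics/w1z.png

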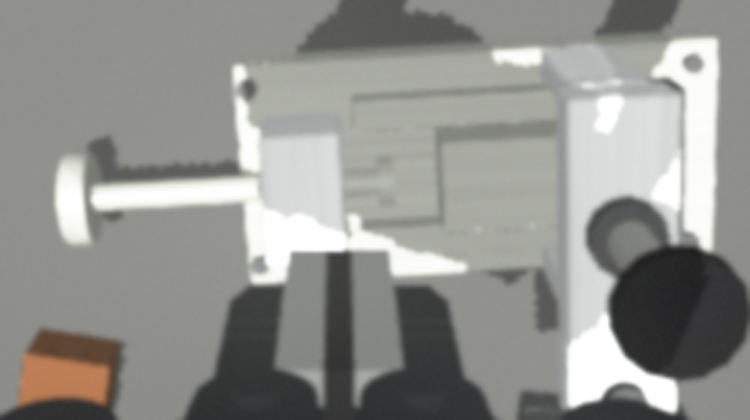

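```bash
python3 - <<'E'
from h import *
import pickle
m,p,d=pickle.load(open('w1.pkl','rb'))
K=np.array([.580,.105]);X=np.array([-.367,.930]);Y=np.array([-.930,-.367])
def f(P):
    q=np.array(P)[:2]-K;return (q@X,q@Y)
for n,u,v in(('brown',208,305),('br2',180,305)): print(n,f(ray(m,u,v,.025)))
s=camera_model('scene');print('ring',f(ray(s,241,282,.02)),'brown',f(ray(s,215,264,.025)),f(ray(s,206,266,.02)))
o=get_obs();M=R.from_rotvec(o['tool_rot']).as_matrix();print(np.degrees(np.arctan2(M[1,1],M[0,1])),o['tool_pos'])
T=K-.24*X;print('target',T,T-o['tool_pos'][:2])
E
```

```text
brown (np.float64(-0.18853124007736904), np.float64(-0.09520962325672994))
br2 (np.float64(-0.22289128598469812), np.float64(-0.09308862687447368))
ring (np.float64(-0.11295833107282077), np.float64(-0.12267023697948326)) brown (np.float64(-0.20367854704248903), np.float64(-0.10270636438586679)) (np.float64(-0.22444075687774054), np.float64(-0.11535299891077355))
108.02621700137155 [0.54736614 0.00271445 0.30030558]
target [ 0.66808 -0.1182 ] [ 0.12071386 -0.12091445]
```

```bash
python3 -m crank '[[[0.028,-0.028,0,3.5],[0.056,-0.056,0,3.5],[0.084,-0.084,-0.02,3.5],[0.12,-0.121,-0.03,3.5],[0.12,-0.121,-0.06,3.5]]]' && python3 -m crank '[[[0,0,-0.04,0],[0,0,-0.08,0],[0,0,-0.12,0],[0,0,-0.15,0],[0,0,-0.15,0]]]'; python3 - <<'E'
from h import *
o=get_obs();print(o['tool_pos'],o['contact_force'])
for n in('scene','wrist'):
    p,d=get_image(n)
    if n=='scene': p=cv2.resize(p[170:300,190:350],None,fx=5,fy=4.6)
    cv2.imwrite(f'pics/{n}2.png',p[:,:,::-1])
E
```

```text
t: 2.28
tool_pos: [0.671, -0.1193, 0.2458]
tool_rot: [-0.3, 1.542, 0.292]
contact_force: [0.5, 0.8, 0.2]
opening: 0.0001
t: 2.7
tool_pos: [0.6606, -0.1134, 0.082]
tool_rot: [-0.293, 1.564, 0.305]
contact_force: [-1.3, 0.7, -0.9]
opening: 0.0002
[ 0.66063766 -0.1133628   0.0819692 ] [-1.33992618  0.65778303 -0.88425027]
```

View pics/wrist2.png

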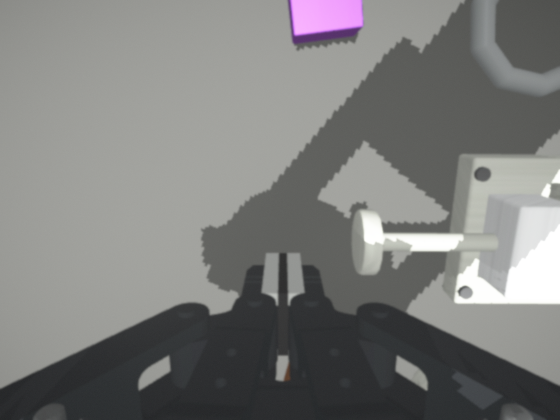

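View pics/scene2.png

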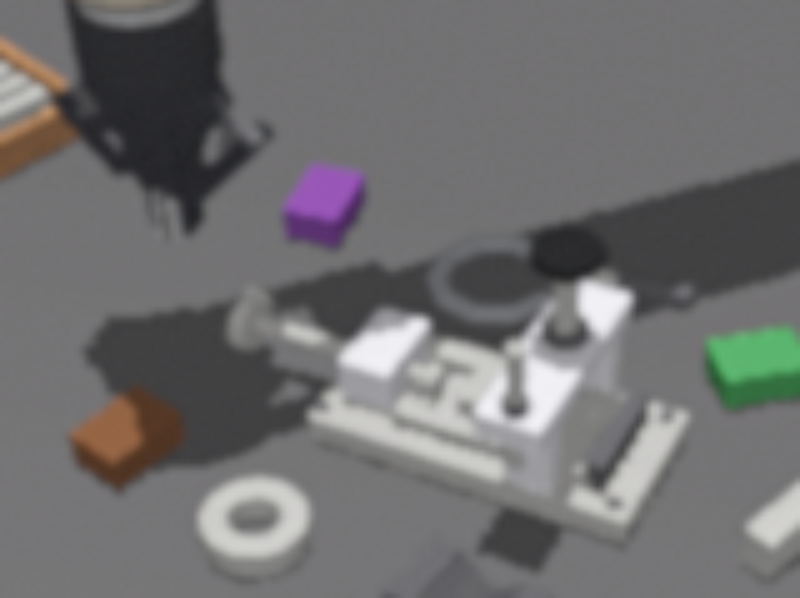

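Fingers sit left of the disc at (370,242). The brown block and ring gauge are clear. Lowering.

```bash
python3 -m crank '[[[0,0,-0.03,0],[0,0,-0.055,0],[0,0,-0.055,0],[0,0,-0.055,0]]]'; python3 - <<'E'
from h import *
o=get_obs();M=R.from_rotvec(o['tool_rot']).as_matrix();print(np.degrees(np.arctan2(M[1,1],M[0,1])))
K=np.array([.580,.105]);X=np.array([-.367,.930]);Y=np.array([-.930,-.367])
q=o['tool_pos'][:2]-K;print(o['tool_pos'],q@X,q@Y,o['contact_force'])
E
```

```text
t: 3.13
tool_pos: [0.6675, -0.1161, 0.0383]
tool_rot: [-0.298, 1.549, 0.297]
contact_force: [0.1, 0.5, 0.2]
opening: -0.0002
111.7520938860479
[ 0.66751664 -0.11614819  0.03830499] -0.23778642398347735 -0.00022909165743842386 [0.14118241 0.53350621 0.16441905]
```

```bash
python3 -m crank '[[[0,0,-0.016,0],[-0.004,0.0093,-0.016,0],[-0.008,0.02,-0.016,0],[-0.011,0.028,-0.016,0],[-0.011,0.028,-0.016,0]]]';python3 -m crank '[[[-0.003,0.007,0,0],[-0.0055,0.014,0,0],[-0.0082,0.021,0,0],[-0.011,0.028,0,0],[-0.011,0.028,0,0]]]'; cat > s.py <<'E'
from h import *
K=np.array([.580,.105]);X=np.array([-.367,.930]);Y=np.array([-.930,-.367])
o=get_obs();q=o['tool_pos'][:2]-K;f=o['contact_force'];print('fx',q@X,'fy',q@Y,'z',o['tool_pos'][2],'F',f[:2]@X,f[:2]@Y,f[2],'t',o['t'])
E
python3 s.py
```

```text
t: 3.55
tool_pos: [0.6558, -0.0872, 0.0213]
tool_rot: [-0.3, 1.549, 0.298]
contact_force: [0.9, -4.0, -1.3]
opening: -0.0
t: 3.97
tool_pos: [0.6457, -0.0614, 0.0215]
tool_rot: [-0.302, 1.548, 0.295]
contact_force: [1.8, -7.5, -2.3]
opening: -0.0007
fx -0.1788607114923994 fy -7.16282292810011e-05 z 0.021452282217890938 F -7.677767522428368 1.0808911889786492 -2.2696174008240697 t 3.9667
```

```bash
python3 -m crank '[[[-0.0018,0.0046,0,0],[-0.0037,0.0093,0,0],[-0.0046,0.0116,0,0],[-0.0046,0.0116,0,0]]]';python3 s.py;python3 -m crank '[[[-0.0009,0.0023,0,0],[-0.0018,0.0046,0,0],[-0.0018,0.0046,0,0]]]';python3 s.py; python3 - <<'E'
from h import *
p,d=get_image('side');p=cv2.resize(p[160:260,225:345],None,fx=6,fy=6)
cv2.imwrite('pics/side3.png',p[:,:,::-1])
E
```

```text
t: 4.3
tool_pos: [0.6417, -0.0511, 0.0215]
tool_rot: [-0.302, 1.547, 0.293]
contact_force: [2.9, -7.8, -2.6]
opening: -0.0001
fx -0.16781229241790488 fy -0.00010719227666087378 z 0.02148195071445206 F -8.342454623983906 0.1327853483225998 -2.5926424021535794 t 4.3
t: 4.55
tool_pos: [0.6401, -0.0468, 0.0215]
tool_rot: [-0.302, 1.547, 0.293]
contact_force: [3.2, -9.2, -2.8]
opening: -0.0001
fx -0.1632314666940895 fy -0.00012941431374536433 z 0.02151161316956217 F -9.776354516635118 0.41164550804442124 -2.844549410541161 t 4.55
```

View pics/side3.png

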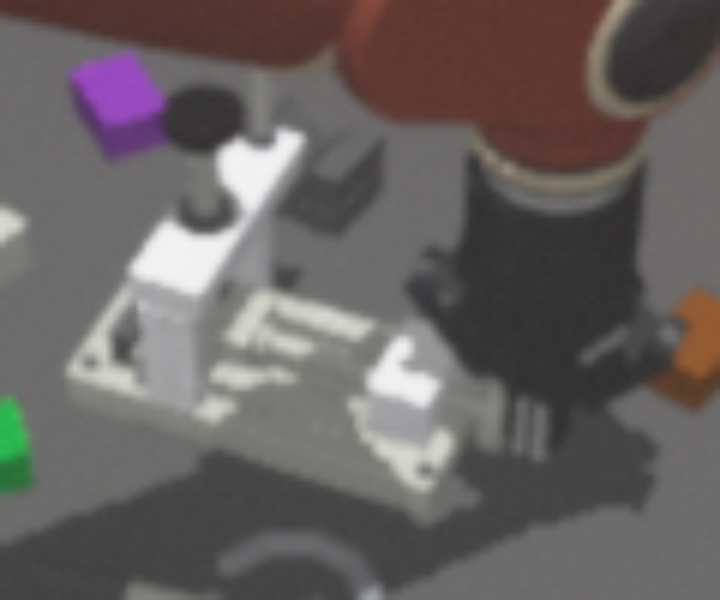

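The block is nearly under the bridge, and the force hasn't jumped yet, so the plunger isn't against its hard stop. I'll keep pushing in small steps until the force rises.

```bash
python3 -m crank '[[[-0.0007,0.0019,0,0],[-0.0015,0.0037,0,0],[-0.0015,0.0037,0,0]]]';python3 s.py;python3 -m crank '[[[-0.0004,0.0009,0,0],[-0.0007,0.0019,0,0],[-0.0007,0.0019,0,0]]]';python3 s.py
```

```text
t: 4.85
tool_pos: [0.6397, -0.0457, 0.0217]
tool_rot: [-0.307, 1.544, 0.288]
contact_force: [7.1, -17.2, -6.4]
opening: -0.0001
fx -0.16205267293604114 fy -0.00018122678170418016 z 0.021664821744805236 F -18.5858205456125 -0.34407780306960056 -6.398775120534703 t 4.85
t: 5.1
tool_pos: [0.6397, -0.0457, 0.0218]
tool_rot: [-0.309, 1.543, 0.286]
contact_force: [9.3, -22.6, -8.6]
opening: 0.0001
fx -0.16203405069011795 fy -0.00021308160506075535 z 0.02179844527687679 F -24.399158081805446 -0.34762343369011184 -8.644156046164404 t 5.1
```

Force rose to 24 N with no motion, so it's at the hard stop. Backing off.

```bash
python3 -m crank '[[[0.005,-0.0125,0,0],[0.01,-0.025,0,0],[0.015,-0.037,0,0],[0.02,-0.05,0,0],[0.026,-0.065,0,0]]]';python3 -m crank '[[[0.006,-0.014,0,0],[0.007,-0.02,0.02,0],[0.007,-0.02,0.06,0],[0.007,-0.02,0.1,0],[0.007,-0.02,0.14,0]]]';python3 -m crank '[[[0,0,0.04,0],[0,0,0.08,0],[0,0,0.1,0],[0,0,0.1,0]]]'; python3 s.py; python3 - <<'E'
from h import *
p,d=get_image('side');p=cv2.resize(p[160:260,225:345],None,fx=6,fy=6)
cv2.imwrite('pics/side4.png',p[:,:,::-1])
m=camera_model('wrist');p,d=get_image('wrist');cv2.imwrite('pics/w4.png',p[:,:,::-1])
E
```

```text
t: 5.52
tool_pos: [0.6626, -0.1039, 0.0208]
tool_rot: [-0.297, 1.55, 0.298]
contact_force: [1.1, 0.6, -0.9]
opening: 0.0001
t: 5.93
tool_pos: [0.6688, -0.1238, 0.1611]
tool_rot: [-0.296, 1.552, 0.299]
contact_force: [0.3, 0.1, 0.3]
opening: 0.0002
t: 6.27
tool_pos: [0.6724, -0.1245, 0.2693]
tool_rot: [-0.302, 1.538, 0.293]
contact_force: [0.5, 0.5, 1.1]
opening: -0.0002
fx -0.24733092549976798 fy -0.001676846108607355 z 0.26929222795618535 F 0.2444433013785914 -0.6610478103046331 1.130963036330848 t 6.2667
```

View pics/side4.png

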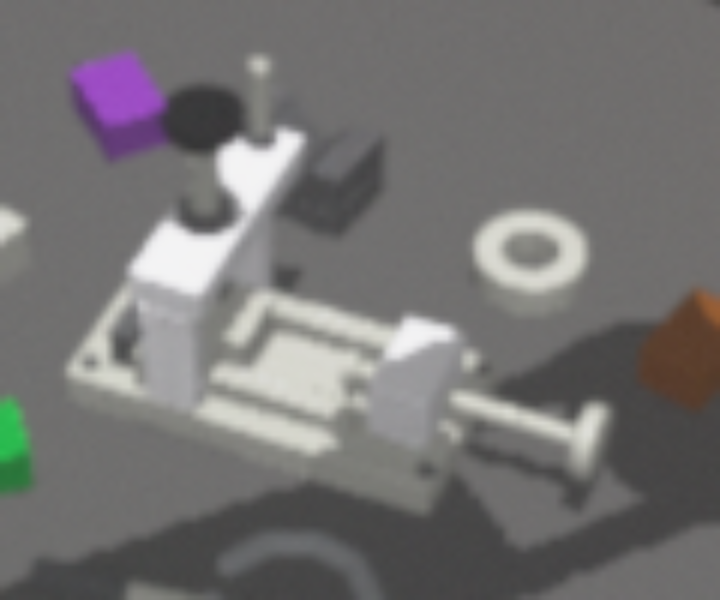

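View pics/w4.png

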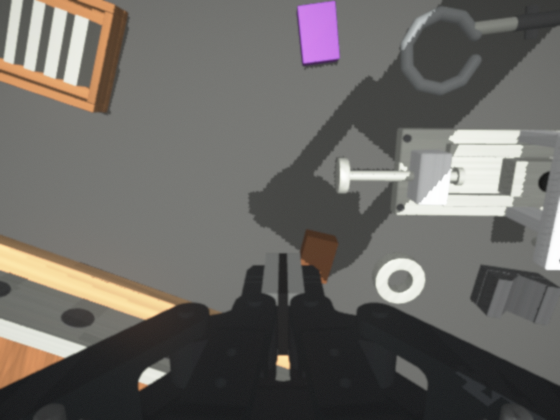

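The plunger is back out and the block is seated under the bridge, so next I'll get the pin height from the two fixed views.

```bash
python3 - <<'E'
from h import *
a=np.load('scene0.npz');b=np.load('side0.npz')
def tri(p1,p2):
    A=[];B=[]
    for n,(u,v) in(('scene',p1),('side',p2)):
        m=camera_model(n);c=m['xyz'];r=pt(m,u,v,1)-c;r/=np.linalg.norm(r);Q=np.eye(3)-np.outer(r,r);A.append(Q);B.append(Q@c)
    x,*_=np.linalg.lstsq(np.vstack(A),np.hstack(B),rcond=None);return x,np.linalg.norm(np.vstack(A)@x-np.hstack(B))
print('pin',tri((293.0,245.0),(268.0,170.5)))
print('knob',tri((303,224.8),(258.9,179.3)))
for n,x,(u,v) in(('scene',a,(293,245)),('side',b,(268,170.5))):
    C=cloud(camera_model(n),x['d']);u=round(u);v=round(v)
    print(n,C[v-3:v+6,u-1:u+2,2].round(3).tolist())
K=np.array([.580,.105]);P=K-.06*np.array([-.930,-.367]);o=get_obs();print(P,P-o['tool_pos'][:2],o['tool_pos'])
E
```

```text
pin (array([0.63551461, 0.12767132, 0.14431445]), np.float64(0.00241779860277861))
knob (array([0.58050656, 0.10564243, 0.15970345]), np.float64(0.0021402332226507204))
scene [[-0.003, 0.002, 0.0], [-0.001, -0.002, 0.002], [0.001, 0.147, 0.001], [0.148, 0.144, 0.147], [0.145, 0.148, 0.147], [0.144, 0.146, 0.143], [0.143, 0.139, 0.14], [0.139, 0.14, 0.135], [0.135, 0.134, 0.134]]
side [[-0.001, -0.002, -0.004], [-0.003, -0.004, -0.003], [-0.003, -0.002, -0.002], [0.144, 0.143, -0.002], [0.143, 0.145, 0.144], [0.143, 0.141, 0.142], [0.137, 0.142, 0.139], [0.136, 0.136, 0.134], [0.132, 0.132, 0.129]]
[0.6358  0.12702] [-0.0340378   0.25085545] [ 0.6698378  -0.12383545  0.26169771]
```

```bash
python3 -m crank '[[[-0.005,0.04,0,0],[-0.01,0.08,0,0],[-0.016,0.12,0,0],[-0.021,0.16,0,0],[-0.027,0.2,0,0]]]';python3 -m crank '[[[-0.004,0.025,-0.01,0],[-0.007,0.051,-0.04,0],[-0.007,0.051,-0.075,0],[-0.007,0.051,-0.075,0],[-0.007,0.051,-0.075,0]]]';python3 s.py
```

```text
t: 6.78
tool_pos: [0.6406, 0.078, 0.2568]
tool_rot: [-0.296, 1.555, 0.298]
contact_force: [0.7, 0.6, -0.5]
opening: -0.0002
t: 7.2
tool_pos: [0.6322, 0.1272, 0.1801]
tool_rot: [-0.298, 1.56, 0.299]
contact_force: [-0.2, -0.1, 0.6]
opening: 0.0002
fx 0.0015102470412369437 fy -0.056751743940660376 z 0.1801220885114607 F -0.05741176415885134 0.19969334014491344 0.6119800904783526 t 7.2
```

```bash
python3 -m crank '[[[0.001,0,-0.01,0],[0.001,0,-0.02,0],[0.001,0,-0.026,0],[0.001,0,-0.026,0]]]';python3 s.py; python3 -m crank '[[[0,0,-0.002,0],[0,0,-0.004,0],[0,0,-0.004,0]]]';python3 s.py
```

```text
t: 7.53
tool_pos: [0.6358, 0.1266, 0.1581]
tool_rot: [-0.297, 1.552, 0.297]
contact_force: [-0.2, -0.3, -0.3]
opening: 0.0
fx -0.0003756912958594455 fy -0.05981577293634051 z 0.1581128482551621 F -0.1791405290560778 0.2320399306649431 -0.2939758379687213 t 7.5333
t: 7.78
tool_pos: [0.6363, 0.1272, 0.1555]
tool_rot: [-0.297, 1.55, 0.297]
contact_force: [-1.1, 0.2, -0.5]
opening: 0.0001
fx 1.1064881615688305e-05 fy -0.060555970256704304 z 0.15554316853139621 F 0.5975450990420029 0.9386587665173853 -0.5468440586416872 t 7.7833
```

```bash
python3 -m crank '[[[0,0,-0.002,0],[0,0,-0.004,0],[0,0,-0.006,0],[0,0,-0.006,0]]]'; python3 -m crank '[[[0,0,-0.002,0],[0,0,-0.002,0],[0,0,-0.002,0]]]';python3 s.py
```

```text
t: 8.12
tool_pos: [0.6359, 0.1274, 0.1487]
tool_rot: [-0.298, 1.551, 0.298]
contact_force: [-0.1, -1.0, -0.2]
opening: 0.0001
t: 8.37
tool_pos: [0.6361, 0.1274, 0.1471]
tool_rot: [-0.297, 1.551, 0.298]
contact_force: [0.5, -0.5, -0.2]
opening: -0.0004
fx 0.00026427338515581586 fy -0.060363880324324284 z 0.1471248613479727 F -0.6125325405976307 -0.27298553548981247 -0.15203309167070506 t 8.3667
```

```bash
python3 -m crank '[[[0,0,-0.001,0],[0,0,-0.002,0],[0,0,-0.002,0]]]'; python3 -m crank '[[[0,0,-0.001,0],[0,0,-0.002,0],[0,0,-0.002,0]]]'; python3 -m crank '[[[0,0,-0.001,0],[0,0,-0.001,0],[0,0,-0.001,0]]]'
```

```text
t: 8.62
tool_pos: [0.6363, 0.1274, 0.1455]
tool_rot: [-0.298, 1.55, 0.297]
contact_force: [0.3, 0.3, 1.2]
opening: -0.0002
t: 8.87
tool_pos: [0.6366, 0.1274, 0.1453]
tool_rot: [-0.298, 1.549, 0.297]
contact_force: [-3.3, -0.3, 6.8]
opening: 0.0002
t: 9.12
tool_pos: [0.6367, 0.1275, 0.1453]
tool_rot: [-0.298, 1.549, 0.297]
contact_force: [-4.9, -0.7, 9.7]
opening: 0.0003
```

The pin top is at TCP z = 0.1454. Camera triangulation gave 0.144 and the given range is 0.137–0.146, so that agrees. Moving to the knob.

```bash
python3 -m crank '[[[0,0,0.02,0],[0,0,0.045,0],[-0.025,-0.01,0.045,0],[-0.056,-0.0224,0.045,0],[-0.056,-0.0224,0.045,0]]]'; python3 -m crank '[[[0,0,-0.005,0],[0,0,-0.01,0],[0,0,-0.015,0],[0,0,-0.015,0]]]';python3 s.py
python3 - <<'E'
from h import *
p,d=get_image('side');p=cv2.resize(p[140:240,215:335],None,fx=6,fy=6)
cv2.imwrite('pics/side5.png',p[:,:,::-1])
p,d=get_image('scene');p=cv2.resize(p[195:295,230:350],None,fx=6,fy=6)
cv2.imwrite('pics/scene5.png',p[:,:,::-1])
E
```

```text
t: 9.53
tool_pos: [0.5752, 0.1039, 0.1852]
tool_rot: [-0.297, 1.556, 0.297]
contact_force: [0.1, 0.6, -2.1]
opening: 0.0003
t: 9.87
tool_pos: [0.5802, 0.1052, 0.1706]
tool_rot: [-0.298, 1.552, 0.298]
contact_force: [-1.2, -0.2, -0.7]
opening: 0.0002
fx 8.708868139683039e-05 fy -0.00020499845119840917 z 0.1706453531767851 F 0.3071789280566245 1.1920355896679369 -0.6882287319352132 t 9.8667
```

View pics/side5.png

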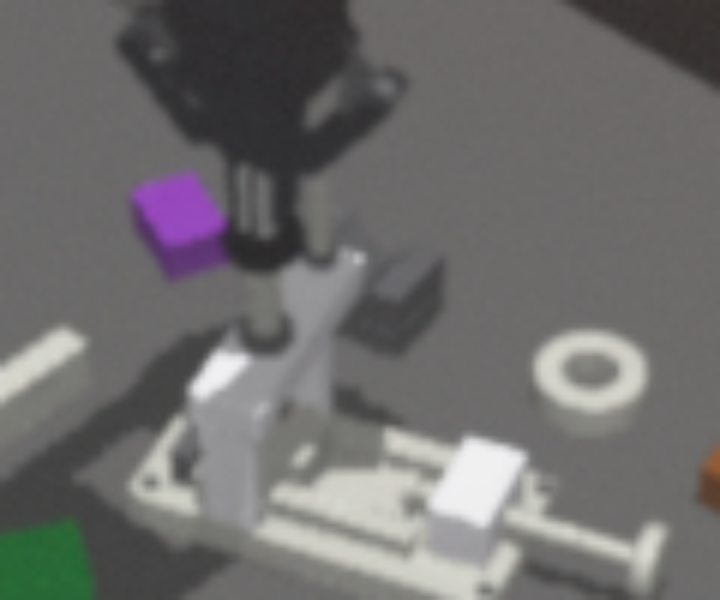

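View pics/scene5.png

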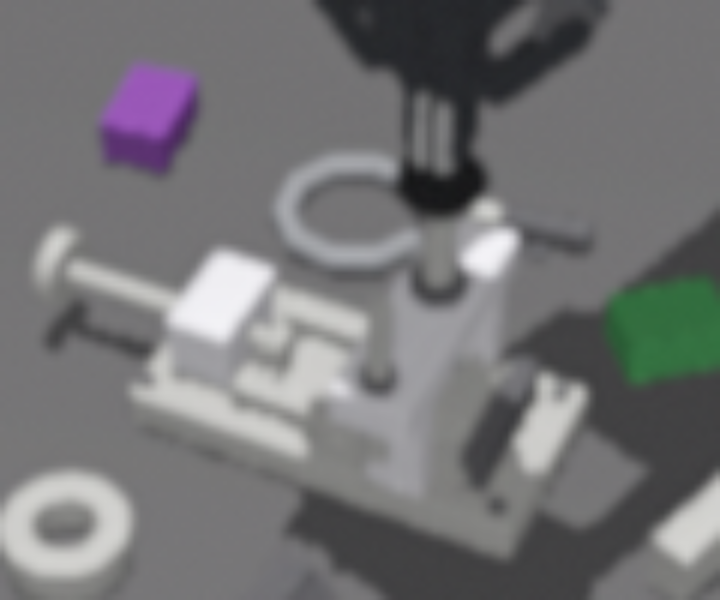

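The closed fingertips are centred over the knob, the plunger is out, and the block is under the bridge. Pressing now.

```bash
python3 -m crank '[[[0,0,-0.003,0],[0,0,-0.006,0],[0,0,-0.009,0],[0,0,-0.009,0]]]'; python3 -m crank '[[[0,0,-0.003,0],[0,0,-0.006,0],[0,0,-0.009,0],[0,0,-0.01,0],[0,0,-0.01,0]]]';python3 s.py
```

```text
t: 10.3
tool_pos: [0.5805, 0.1051, 0.1632]
tool_rot: [-0.297, 1.549, 0.298]
contact_force: [0.5, 0.3, 2.0]
opening: -0.0
t: 10.72
tool_pos: [0.5806, 0.1051, 0.1534]
tool_rot: [-0.297, 1.549, 0.297]
contact_force: [1.6, 0.6, 3.9]
opening: 0.0
fx -0.00014982455204190623 fy -0.0005698238539766413 z 0.15341147703790506 F -0.07083066862740584 -1.7188321119475625 3.903764302918522 t 10.7167
```

```bash
python3 -m crank '[[[0,0,-0.002,0],[0,0,-0.004,0],[0,0,-0.006,0],[0,0,-0.008,0],[0,0,-0.008,0]]]'; python3 s.py
```

```text
t: 11.13
tool_pos: [0.5807, 0.1051, 0.147]
tool_rot: [-0.298, 1.549, 0.297]
contact_force: [-2.8, 0.1, 9.8]
opening: 0.0004
fx -0.00018404001002302669 fy -0.0006513345206897408 z 0.14701048140896864 F 1.166026878524168 2.5539533739251037 9.770858351734246 t 11.1333
```

```bash
python3 -m crank '[[[0,0,-0.001,0],[0,0,-0.0025,0],[0,0,-0.0025,0],[0,0,-0.0025,0],[0,0,-0.0025,0]]]'; python3 -m crank '[[[0,0,0,0],[0,0,0,0],[0,0,0,0],[0,0,0,0],[0,0,0,0]]]'; python3 s.py
python3 - <<'E'
from h import *
for n,(a,b) in(('side',(140,215)),('scene',(195,230))):
    p,d=get_image(n);p=cv2.resize(p[a:a+100,b:b+120],None,fx=6,fy=6)
    cv2.imwrite(f'pics/{n}6.png',p[:,:,::-1])
E
```

```text
t: 11.55
tool_pos: [0.5807, 0.1051, 0.1452]
tool_rot: [-0.298, 1.549, 0.297]
contact_force: [-3.4, 0.1, 11.6]
opening: -0.0
t: 11.97
tool_pos: [0.5807, 0.105, 0.1452]
tool_rot: [-0.298, 1.549, 0.297]
contact_force: [-2.8, -0.6, 11.4]
opening: -0.0004
fx -0.00020001776382310422 fy -0.0006409866680114833 z 0.1452051605295336 F 0.5148123398015849 2.813157340231262 11.422409435033765 t 11.9667
```

View pics/side6.png

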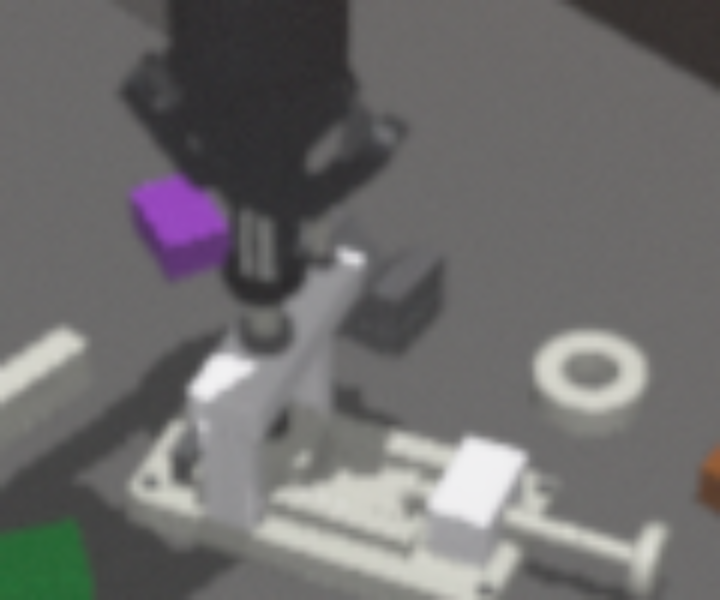

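View pics/scene6.png

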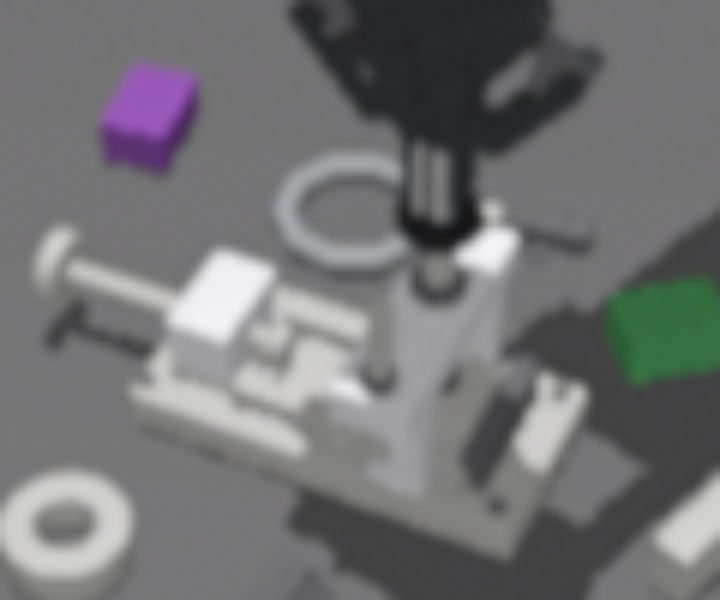

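Both views show the knob held down and the plunger out. The force is 11.4 N at 19.8 mm, which matches the spec with the block clamped. Handing in.

```bash
python3 -c "
from station import *
finish_job()"
```

```text
the job is handed in; nothing more can be done
```

I pushed the plunger in, let it spring back, then pressed the knob level with the pin. I handed the job in at about 12 s with the knob still held down; `finish_job` gives no verdict.

- **Plunger:** I pushed it in with the closed fingers until it stopped moving and the force rose to 24 N, its hard stop. After I backed off, the pictures showed it fully out and the block under the bridge. I judged the block's seating from those pictures and the full stroke, not from a direct measurement.
- **Pin height:** Touching the pin gave its top at z = 0.1454 m. Triangulating from the two fixed cameras gave 0.144 m, and the given range is 0.137–0.146 m.
- **Knob:** In the last check the fingertips on the knob were at z = 0.1452 m, 0.2 mm below the pin's top. The push was a steady 11.4 N against about 11 N expected at that depth, so the foot should be clamping the block well above 2.5 N.
- **Other objects:** The gripper never came near the block. I saw nothing else on the table move, though not every bystander was in the last pictures.
- **Disagreement:** Early on, the side camera alone put the knob about 13 mm from where the scene camera did. I used the wrist camera's position, and the plunger and pin distances confirmed it to within about 2 mm.

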